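Square a heat sink into the corner stop

ROBOT

A 7-joint arm with a two-finger parallel gripper is mounted at the origin on the work surface; the furniture and walls round the work are solid. World frame = base frame: x ahead of the robot, y to its left, z up, the work surface at z = 0. Lengths are in mm, angles in rad, forces in N, time in s.
With the tool pointing down it reaches from about 400 to 900 mm from the base axis. Payload 5.6 kg.
Tool frame: the origin (TCP) lies on the front face of the gripper's body, between the roots of the fingers; the fingertips stand 88 mm ahead of it and the grasp point (between the pads) lies 69 mm ahead of it; z points along the fingers, y is the line along which they close (so a half turn about z gives the same grasp; the last joint's range is limited). The gripper opens to 92 mm and grips with 3 to 60 N. Pads are 20 mm wide; open, the fingers measure 128 mm over their backs; the gripper's body (75 mm by 189 mm) begins 69 mm behind the grasp point.
Start: joints at [-1.253, 0.468, -0.012, 1.603, 0.006, 1.071, -0.056], TCP at [229.502, 608.14, 302.692] pointing down, gripper open.
Joint ranges: [-2.53, 2.53], [-0.31, 2.02], [-1.57, 1.55], [0.28, 2.44], [-1.29, 4.43], [0.15, 1.84], [-2.92, 2.92]. Speed limits (rad/s): [2.57, 2.57, 3.14, 3.14, 3.14, 3.14, 3.14].

INTERFACE

Orientations are given as a unit quaternion [x, y, z, w].
In Python, from plant import env, eyes gives the robot as it stands (env), with the cameras (eyes).
- The arm moves only by the shell command python3 nudge.py 'ROWS' [FORCE]. ROWS is a JSON list of rows, 1 to 5 of them, each an object with the fields aperture (the opening from 0.0 (shut) to 1.0 (fully open)), tx, ty, tz (the shift in units of 50 mm), turn (a turn about the tool's z in units of 0.2 rad); a field left out counts as zero (the opening has to be given); each row is the pose to reach, as a shift and turn from the pose commanded when the command began, along the tool's axes at that moment; what a row does not reach only later rows make up. A row lasts 1/10 s, in which the tool goes at most 50 mm and 0.15 rad, less where a joint would pass 70% of its speed; a pose out of reach is approached as far as the arm can. The fingers move at their own pace and stop on an object; FORCE is the grip in N (left out, the last holds). Time passes only in rows, so rows that do not move let the fingers close. It prints the time, the measured TCP pose, the force, the opening and the grip force at its end. Input that does not fit is refused with a message, and nothing moves.
- env.read_state(): the state, without advancing time (a new reading comes with each control period).
- eyes.grab_frame(name): name is "scene" or "top" or "wrist"; returns (picture, depth): 400x640x3 uint8, red, green, blue; 400x640 float32, mm along the optical axis (not along the pixel's ray), 0 where there is no reading.
- eyes.calibration(name): a dict with "fx", "fy", "cx", "cy" (pixels), "world_from_camera" (4x4, takes a point from camera to world coordinates); the wrist camera has in their place "tool_from_camera" (4x4, takes a point from camera to tool coordinates, whose origin is the TCP and whose axes are the flange's). Camera axes: x right, y down, z forward; pixel columns grow to the right and rows downward; lengths in mm; the calibration is good to about 2 mm. A picture is of the moment at which its call begins: read the wrist's pose just before it. calibration takes no time and is no camera call.
- env.sign_off(): hands the job in; it is judged then, once.
The state is a dict: "time_s": time; "joint_positions": joint angles; "joint_velocities": joint speeds; "tau": joint torques, N m; "position": TCP position; "ee_rot": TCP orientation; "force": force on the tool from outside, world axes, zero at the start; "ft_torque": the same for the moment, N m; "finger_gap": opening from 0.0 (shut) to 1.0 (fully open); "gripper_force": force on a finger pad.
Only numpy, scipy, OpenCV 4.12 (cv2) and the standard library are available. Lean on these libraries where they do the work, as an engineer would, in place of code of your own. Each camera call takes 0.05 s, during which the arm holds its last target. There are 200 camera calls.

TASK

Push the larger heat sink along the table with the fingertips, snug and square into the inside corner of the L-shaped steel stop, so that one side lies flat against each leg. Slide it flat on the table without lifting or tipping it, leave the small heat sink, the fan and the tape roll where they are, and draw the hand away at the end.

Things in the scene. Friction and masses are not known exactly. Their poses are not given: they have to be found in the camera images.
- big_heatsink: The larger of two bare aluminium heat sinks, on its base, fins up: a block 64 mm (its x) by 70 mm (its y) by 34 mm high with upright sides, about 0.16 kg (varies). Origin: centre of the underside, z up. Starts to the right of the stop and nearer the robot, its x axis within 0.7 rad of the stop's x axis. Loose, slides on the table.
- corner_stop: L-shaped stop of bare steel bar, fixed to the table. Origin: inside corner, at table height. x points away from the robot (within 0.3 rad), y to its left. Side leg: 140 mm from the corner along -x, inner face y = 0. Far leg: 70 mm along -y, inner face x = 0. Legs 10 mm thick, 22 mm high, with low screw flanges outside (8 mm high, up to 22 mm wide). Nest: negative x and y, bare table.
- small_heatsink: The smaller heat sink, 40 x 45 mm, 26 mm high, loose, at the right edge of the table: leave alone. Origin: centre of the underside.
- fan: Black case fan, 80 x 80 mm, 25 mm high, lying flat, loose, at the right of the table, towards the back: leave alone. Origin: centre of the underside.
- tape: Black roll of tape, 58 mm across, 19 mm high, lying flat, loose, on the left near the vise: leave alone. Origin: centre of the underside.

How it is judged:
By the outcome, as a careful person would: the job done as asked, in the order asked, and still so for the second after the job is handed in, with the robot touching nothing.
It also fails if it takes over 64 s, if anything falls off the work surface, if the arm or the gripper's body presses on something with over 40 N, if the wrist force passes 120 N, or if a joint passes its speed limit or range.

## Working session

There is one attempt and no reset: what is moved stays moved. The work goes in short steps, Python scripts to look and compute and a shell command to move; the robot and the scene stay as the last step left them, time stands still between calls to the robot, and variables do not carry over. Pictures are saved under pics/ and viewed, at most 10 in all, crops included, and the job is handed in when it is done.

```bash
ls; mkdir -p pics; python3 - <<'E'
from plant import env, eyes
import cv2,numpy as np
for n in("top","scene"):
    p,d=eyes.grab_frame(n); np.save(f"pics/{n}.npy",d); cv2.imwrite(f"pics/{n}0.png",p[:,:,::-1])
    c=eyes.calibration(n); print(n,c)
s=env.read_state(); print(s['position'],s['ee_rot'],s['force'],s['time_s'])
E
```

```text
nudge.py
pics
plant.py
top {'fx': 492.7799002438101, 'fy': 492.7799002438101, 'cx': 317.15691241990004, 'cy': 198.23371429429824, 'world_from_camera': array([[-1.35362220e-03, -9.81566952e-01,  1.91113806e-01,
         2.27613828e+02],
       [-9.99851829e-01,  4.60811793e-03,  1.65856916e-02,
        -9.81728370e+01],
       [-1.71606417e-02, -1.91063038e-01, -9.81427750e-01,
         1.10187028e+03],
       [ 0.00000000e+00,  0.00000000e+00,  0.00000000e+00,
         1.00000000e+00]])}
scene {'fx': 500.83730448070514, 'fy': 500.83730448070514, 'cx': 322.89319786917025, 'cy': 193.88028685815357, 'world_from_camera': array([[ 6.67577476e-01, -4.27555845e-01,  6.09537786e-01,
        -2.95386095e+02],
       [-7.44325637e-01, -3.63589721e-01,  5.60162352e-01,
        -7.56628794e+02],
       [-1.78790139e-02, -8.27646370e-01, -5.60965085e-01,
         7.17258374e+02],
       [ 0.00000000e+00,  0.00000000e+00,  0.00000000e+00,
         1.00000000e+00]])}
[229.41503045 607.76109363 301.85353555] [ 1.79499246e-01  9.83757808e-01 -7.68078058e-04 -8.05396003e-05] [ 0.10716729 -0.15276339 -0.50627509] 0.1
```

View pics/top0.png

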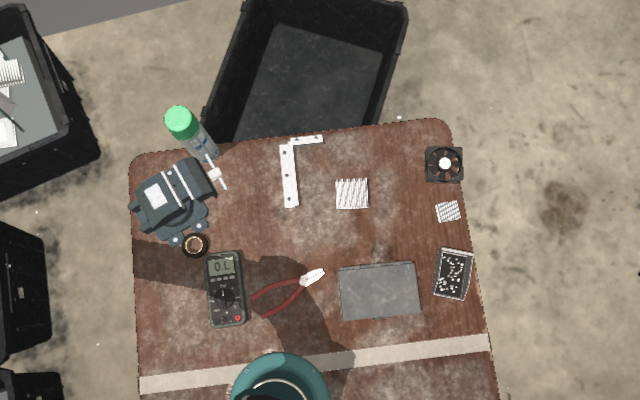

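The top view shows the stop at about (280–323, 135–207), with its corner near (297, 145). The big heat sink is at (352, 194), the fan at (444, 164), the small sink at (447, 211) and the tape at (194, 245). I'll enlarge the work area.

```bash
python3 - <<'E'
import cv2
p=cv2.imread("pics/top0.png")[125:220,270:380]
cv2.imwrite("pics/crop0.png",cv2.resize(p,None,fx=6,fy=6,interpolation=cv2.INTER_CUBIC))
E
```

```text
(no output)
```

View pics/crop0.png

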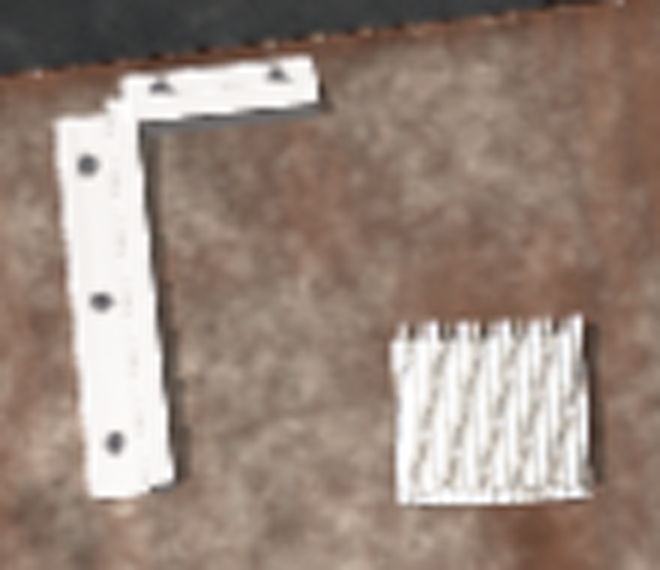

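View pics/scene0.png

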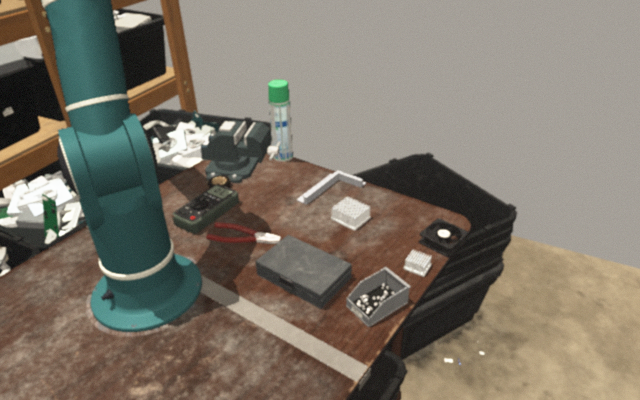

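The crop shows the stop's side leg inner edge from (137,122) to (172,480) and the far leg's from (145,122) to (318,103). The heat sink's corners are near (395,335), (583,318), (590,497) and (402,502). The scene view confirms the space around it is clear. Next I'll fit the geometry from depth and edges.

```bash
cat >h.py <<'E'
import numpy as np,cv2
from scipy.spatial.transform import Rotation as R
def world(n,c,d,uv=None):
    v,u=np.mgrid[0:400,0:640]
    P=np.stack([(u-c['cx'])/c['fx']*d,(v-c['cy'])/c['fy']*d,d],-1)
    M=c['world_from_camera']; return P@M[:3,:3].T+M[:3,3]
def pix(c,u,v,z):
    M=c['world_from_camera']; r=M[:3,:3]@np.array([(u-c['cx'])/c['fx'],(v-c['cy'])/c['fy'],1]); 
    return (M[:3,3]+r*(z-M[2,3])/r[2])[:2]
E
python3 - <<'E'
from plant import env, eyes
from h import *
c=eyes.calibration("top");d=np.load("pics/top.npy");W=world("top",c,d)
def blob(u0,u1,v0,v1,z0,z1):
    w=W[v0:v1,u0:u1].reshape(-1,3);m=(w[:,2]>z0)&(w[:,2]<z1);return w[m]
w=blob(330,374,172,215,20,60);print("hs",len(w),np.percentile(w[:,2],[10,50,90]),cv2.minAreaRect(w[:,:2].astype(np.float32)))
t=blob(300,330,160,170,-20,20);print("table",t.mean(0),t[:,2].std())
w=blob(276,326,132,210,13,40);print("stop",len(w),np.percentile(w[:,2],[10,50,90]),cv2.minAreaRect(w[:,:2].astype(np.float32)))
f=lambda x,y,z:pix(c,270+(x+.5)/6-.5,125+(y+.5)/6-.5,z).round(1)
print("side",f(138,130,22),f(172,480,22),"far",f(145,122,22),f(318,103,22))
for q in [(393,338),(583,318),(590,497),(400,503)]:print(f(*q,34))
print(R.from_quat(env.read_state()['ee_rot']).as_matrix().round(3))
E
```

```text
hs 405 [24.24113247 33.36783094 37.09369491] ((449.12420654296875, -157.87515258789062), (63.61260986328125, 65.68656158447266), 2.040844202041626)
table [521.42058469 -73.53032989   0.60827313] 2.1538691423619354
stop 460 [18.82078488 22.52366794 25.15543683] ((500.540771484375, -59.850372314453125), (151.36000061035156, 78.78894805908203), 6.0383710861206055)
side [559. -24.] [423.7 -37.8] far [562.1 -26.6] [569.2 -92.5]
[ 474.6 -120. ]
[ 481.8 -190.4]
[ 414.5 -191.6]
[ 412.6 -122.1]
[[-0.936  0.353 -0.   ]
 [ 0.353  0.936 -0.001]
 [-0.    -0.002 -1.   ]]
```

The stop's yaw is about 0.105 and its inner corner is near (562, -23.5). The block's centre is near (447, -156) with a yaw of about 0.035. In stop axes, the block is at (-128, -120). The plan is to push it +y onto the side leg, then +x into the far leg, with two fingertips in contact for each push.

I'll start by turning the tool so that tool x = stop +y and tool y = stop +x (turn +1.105), moving in as it turns.

The manual's scale: shifts go in units of 50 mm and turns go in units of 0.2 rad. Converting my numbers, -31 mm is -0.62, -26 mm is -0.52, 0.15 rad is 0.75.

```bash
cat >>h.py <<'E'
YAW=0.105; C=np.array([562,-23.5]); S=np.array([[np.cos(YAW),np.sin(YAW)],[-np.sin(YAW),np.cos(YAW)]])
def stat():
    from plant import env, eyes
    s=env.read_state(); m=R.from_quat(s['ee_rot']).as_matrix()
    print("t",round(s['time_s'],2),"stop-frame xy",(S@(s['position'][:2]-C)).round(1),"z",s['position'][2].round(1),"tool x in stop",round(np.arctan2(m[1,0],m[0,0])-YAW,4),"F stop",(S@s['force'][:2]).round(2),s['force'][2].round(2),"gap",round(s['finger_gap'],3),"q7",s['joint_positions'][6].round(2))
E
python3 nudge.py '[{"aperture":0.35,"tx":-0.62,"ty":-0.52,"turn":0.75},{"aperture":0.35,"tx":-1.24,"ty":-1.04,"turn":1.5},{"aperture":0.35,"tx":-1.86,"ty":-1.56,"turn":2.25},{"aperture":0.35,"tx":-2.48,"ty":-2.08,"turn":3},{"aperture":0.35,"tx":-3.1,"ty":-2.6,"turn":3.75}]'
python3 nudge.py '[{"aperture":0.35,"turn":0.75},{"aperture":0.35,"turn":1.5},{"aperture":0.35,"turn":1.775},{"aperture":0.35,"turn":1.775}]'
python3 -c "from h import *;stat()"
```

```text
time_s: 0.6
position: [329.1, 430.1, 302.4]
ee_rot: [0.53, 0.848, -0.0, -0.0]
force: [0.8, 0.0, -1.5]
finger_gap: 0.588
gripper_force: 0.0
time_s: 1.0
position: [328.5, 431.6, 302.4]
ee_rot: [0.669, 0.743, -0.0, 0.0]
force: [1.0, 0.4, 0.2]
finger_gap: 0.35
gripper_force: 0.0
t 1.0 stop-frame xy [-184.5  477. ] z 302.4 tool x in stop 1.5706 F stop [1.   0.27] 0.19 gap 0.35 q7 -0.8
```

```bash

python3 nudge.py '[{"aperture":0.25,"tx":-0.9,"ty":0.4},{"aperture":0.25,"tx":-1.8,"ty":0.8},{"aperture":0.25,"tx":-2.7,"ty":1.12},{"aperture":0.25,"tx":-3.6,"ty":1.12},{"aperture":0.25,"tx":-4.6,"ty":1.12}]'
python3 nudge.py '[{"aperture":0.25,"tx":-1},{"aperture":0.25,"tx":-2},{"aperture":0.25,"tx":-3},{"aperture":0.25,"tx":-4},{"aperture":0.25,"tx":-5}]'
python3 nudge.py '[{"aperture":0.25,"tx":-1},{"aperture":0.25,"tx":-2},{"aperture":0.25,"tx":-3},{"aperture":0.25,"tx":-3.64},{"aperture":0.25,"tx":-3.64}]'
python3 -c "from h import *;stat()"
```

```text
time_s: 1.5
position: [408.6, 207.4, 302.5]
ee_rot: [0.668, 0.744, -0.0, 0.0]
force: [1.0, -0.2, -0.3]
finger_gap: 0.254
gripper_force: 0.0
time_s: 2.0
position: [434.3, -41.6, 302.9]
ee_rot: [0.668, 0.744, 0.0, 0.0]
force: [1.0, -0.2, 0.1]
finger_gap: 0.252
gripper_force: 0.0
time_s: 2.5
position: [453.0, -225.3, 302.8]
ee_rot: [0.671, 0.741, -0.001, 0.001]
force: [-0.7, -0.1, 0.4]
finger_gap: 0.252
gripper_force: 0.0
t 2.5 stop-frame xy [-129.5 -189.3] z 302.8 tool x in stop 1.5651 F stop [-0.71 -0.07] 0.38 gap 0.252 q7 0.71
```

```bash

python3 nudge.py '[{"aperture":0.25,"tz":1},{"aperture":0.25,"tz":2},{"aperture":0.25,"tz":3},{"aperture":0.25,"tz":3.8},{"aperture":0.25,"tz":4.12}]'
python3 nudge.py '[{"aperture":0.25},{"aperture":0.25}]'
python3 - <<'E'
from h import *;stat()
from plant import env, eyes
p,d=eyes.grab_frame("top");cv2.imwrite("pics/t1.png",cv2.resize(p[110:230,260:420,::-1],None,fx=5,fy=5,interpolation=cv2.INTER_CUBIC))
E
```

```text
time_s: 3.0
position: [451.7, -218.2, 92.9]
ee_rot: [0.668, 0.744, -0.001, -0.003]
force: [-0.1, -0.2, 1.1]
finger_gap: 0.247
gripper_force: 0.0
time_s: 3.2
position: [453.9, -220.1, 97.0]
ee_rot: [0.669, 0.744, 0.0, -0.0]
force: [1.0, -0.1, 0.5]
finger_gap: 0.254
gripper_force: 0.0
t 3.2 stop-frame xy [-128.1 -184.2] z 97.0 tool x in stop 1.5721 F stop [ 0.97 -0.23] 0.47 gap 0.254 q7 0.99
```

View pics/t1.png

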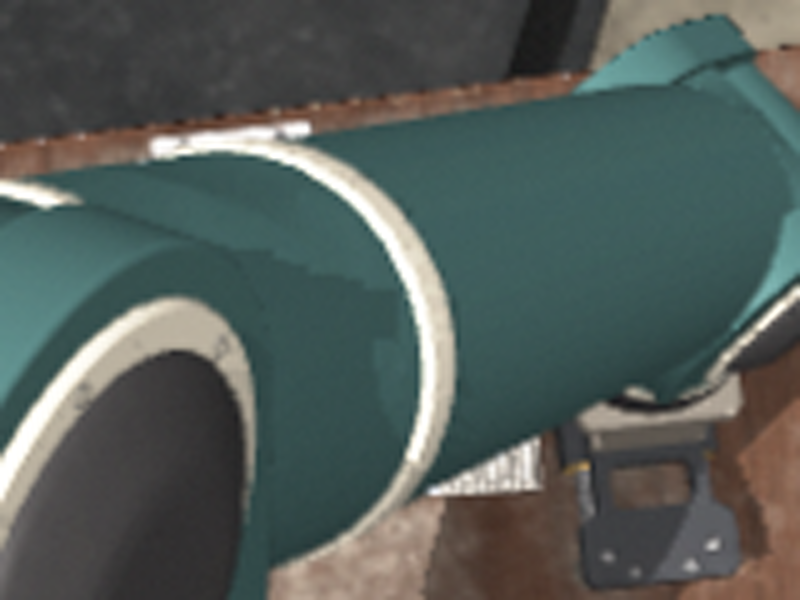

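The gripper at about (650,480) is right of the block (490,475), with clearance, as intended. Now the slow push towards the side leg.

```bash

python3 nudge.py '[{"aperture":0.25,"tx":0.12},{"aperture":0.25,"tx":0.24},{"aperture":0.25,"tx":0.34},{"aperture":0.25,"tx":0.44},{"aperture":0.25,"tx":0.52}]'|grep -E "pos|force"
python3 nudge.py '[{"aperture":0.25,"tx":0.1},{"aperture":0.25,"tx":0.2},{"aperture":0.25,"tx":0.3},{"aperture":0.25,"tx":0.4},{"aperture":0.25,"tx":0.5}]'|grep -E "pos|force"
python3 nudge.py '[{"aperture":0.25,"tx":0.1},{"aperture":0.25,"tx":0.2},{"aperture":0.25,"tx":0.3},{"aperture":0.25,"tx":0.4},{"aperture":0.25,"tx":0.5}]'|grep -E "pos|force"
python3 nudge.py '[{"aperture":0.25,"tx":0.1},{"aperture":0.25,"tx":0.18},{"aperture":0.25,"tx":0.26},{"aperture":0.25,"tx":0.32},{"aperture":0.25,"tx":0.36}]'|grep -E "pos|force"
python3 - <<'E'
from h import *;stat()
E
```

```text
position: [451.8, -195.3, 97.4]
force: [1.2, -4.2, 3.9]
gripper_force: 1.9
position: [448.2, -169.7, 96.7]
force: [0.7, -4.1, 3.7]
gripper_force: 1.9
position: [445.6, -144.6, 96.7]
force: [1.0, -3.0, 2.4]
gripper_force: 1.9
position: [443.7, -126.8, 96.7]
force: [-0.1, -3.4, 2.4]
gripper_force: 1.6
t 5.25 stop-frame xy [-128.5  -90.4] z 96.7 tool x in stop 1.571 F stop [-0.44 -3.35] 2.39 gap 0.249 q7 0.83
```

```bash

python3 nudge.py '[{"aperture":0.25,"tx":0.04},{"aperture":0.25,"tx":0.08},{"aperture":0.25,"tx":0.1},{"aperture":0.25,"tx":0.12},{"aperture":0.25,"tx":0.12}]'|grep -E "pos|force"
python3 nudge.py '[{"aperture":0.25,"tx":0.01},{"aperture":0.25,"tx":0.02},{"aperture":0.25,"tx":0.03},{"aperture":0.25,"tx":0.03}]'|grep -E "pos|force"
python3 - <<'E'
from h import *;stat()
from plant import env, eyes
for n in("top","scene"):
    p,d=eyes.grab_frame(n);cv2.imwrite(f"pics/{n}2.png",p[:,:,::-1])
E
python3 - <<'E'
import cv2,numpy as np
a=cv2.imread("pics/scene2.png")[150:250,280:410];cv2.imwrite("pics/s2.png",cv2.resize(a,None,fx=5,fy=5,interpolation=cv2.INTER_CUBIC))
E
```

```text
position: [443.1, -121.0, 96.6]
force: [-0.7, -2.5, 2.5]
gripper_force: 1.2
position: [443.0, -119.6, 96.7]
force: [-0.5, -3.0, 1.8]
gripper_force: 1.2
t 6.15 stop-frame xy [-128.4  -83.1] z 96.7 tool x in stop 1.5709 F stop [-0.77 -2.89] 1.79 gap 0.249 q7 0.82
```

View pics/s2.png

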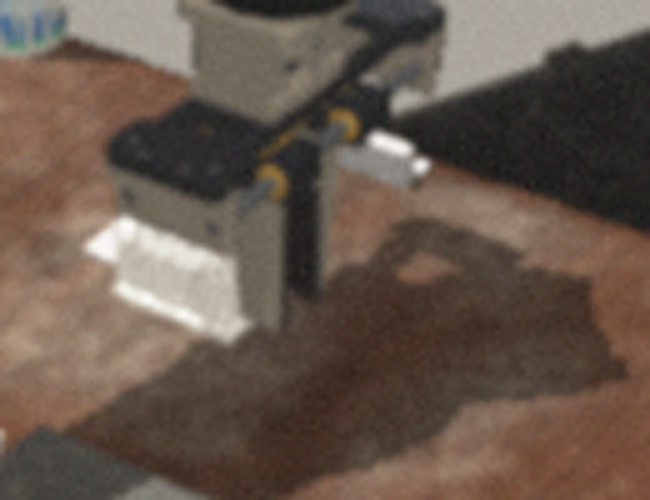

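The block sits flat against both fingertips, with its front edge running (115,290)–(235,335), and it hasn't tipped. I'll keep going in small steps until the force rises.

```bash

for i in 1 2; do :; done
python3 nudge.py '[{"aperture":0.25,"tx":0.01},{"aperture":0.25,"tx":0.02},{"aperture":0.25,"tx":0.03},{"aperture":0.25,"tx":0.03}]'|grep -E "pos|force:"
python3 nudge.py '[{"aperture":0.25,"tx":0.01},{"aperture":0.25,"tx":0.02},{"aperture":0.25,"tx":0.03},{"aperture":0.25,"tx":0.03}]'|grep -E "pos|force:"
python3 nudge.py '[{"aperture":0.25,"tx":0.01},{"aperture":0.25,"tx":0.02},{"aperture":0.25,"tx":0.02}]'|grep -E "pos|force:"
python3 -c "from h import *;stat()"
```

```text
position: [442.8, -118.1, 96.6]
force: [-0.3, -0.9, 0.2]
gripper_force: 1.0
position: [442.6, -116.7, 96.7]
force: [0.5, -2.6, 0.2]
gripper_force: 1.0
position: [442.7, -116.5, 96.7]
force: [0.9, -5.6, -0.7]
gripper_force: 2.5
t 7.35 stop-frame xy [-128.4  -80. ] z 96.7 tool x in stop 1.5702 F stop [ 0.29 -5.61] -0.67 gap 0.252 q7 0.81
```

Contact was at -80, exactly as predicted, with the force rising. I'll press lightly, back off, lift, and turn for the x push. I'll also check how far back the arm can reach at that height.

```bash

python3 nudge.py '[{"aperture":0.25,"tx":0.01},{"aperture":0.25,"tx":0.02},{"aperture":0.25,"tx":0.02}]'|grep -E "pos|force:"
python3 nudge.py '[{"aperture":0.25,"tx":-0.1},{"aperture":0.25,"tx":-0.3},{"aperture":0.25,"tx":-0.6,"tz":-0.2},{"aperture":0.25,"tx":-0.6,"tz":-0.8},{"aperture":0.25,"tx":-0.6,"tz":-1.4}]'|grep -E "pos|force:"
python3 nudge.py '[{"aperture":0.25,"tx":0.2,"ty":-0.3,"turn":-0.75},{"aperture":0.25,"tx":0.4,"ty":-0.6,"turn":-1.5},{"aperture":0.25,"tx":0.8,"ty":-0.9,"turn":-2.25},{"aperture":0.25,"tx":1.2,"ty":-1.2,"turn":-3},{"aperture":0.25,"tx":1.44,"ty":-1.2,"turn":-3.75}]'|grep -E "pos|force:"
python3 nudge.py '[{"aperture":0.25,"turn":-0.75},{"aperture":0.25,"turn":-1.5},{"aperture":0.25,"turn":-2.25},{"aperture":0.25,"turn":-3},{"aperture":0.25,"turn":-3.75}]'|grep -E "pos|force:"
python3 nudge.py '[{"aperture":0.25,"turn":-0.355},{"aperture":0.25,"turn":-0.355},{"aperture":0.25,"turn":-0.355}]'|grep -E "pos|force:"
python3 - <<'E'
from h import *;stat()
from plant import env, eyes
p,d=eyes.grab_frame("scene")
a=p[140:240,280:410,::-1];cv2.imwrite("pics/s3.png",cv2.resize(a,None,fx=5,fy=5,interpolation=cv2.INTER_CUBIC))
E
```

```text
position: [442.6, -116.4, 96.8]
force: [0.1, -7.1, -0.1]
gripper_force: 3.6
position: [445.1, -146.2, 167.7]
force: [0.9, 0.7, 0.6]
gripper_force: 0.0
position: [376.3, -79.1, 167.1]
force: [1.3, 0.7, 0.4]
gripper_force: 0.0
position: [378.6, -80.2, 167.4]
force: [-0.7, -0.5, -0.9]
gripper_force: 0.0
position: [378.5, -80.0, 167.1]
force: [-0.5, 0.2, 0.7]
gripper_force: 0.0
t 9.45 stop-frame xy [-188.4  -36.9] z 167.1 tool x in stop -3.1444 F stop [-0.45  0.29] 0.68 gap 0.247 q7 1.94
```

View pics/s3.png

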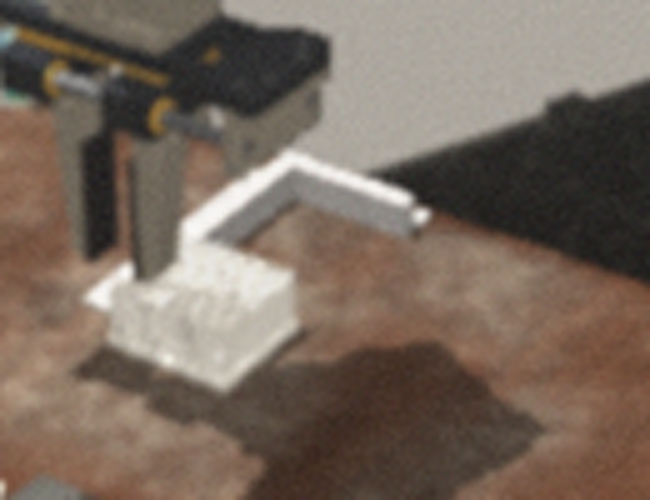

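The block lies along the side leg (180,240). The raised fingers are behind it on the robot side. Next: descend, then push along +x (tool -x).

```bash

python3 nudge.py '[{"aperture":0.25,"ty":-0.04,"tz":0.5},{"aperture":0.25,"ty":-0.04,"tz":1},{"aperture":0.25,"ty":-0.04,"tz":1.3},{"aperture":0.25,"ty":-0.04,"tz":1.4},{"aperture":0.25,"ty":-0.04,"tz":1.4}]'|grep -E "pos|force:"
python3 -c "from h import *;stat()"
python3 nudge.py '[{"aperture":0.25,"tx":-0.1},{"aperture":0.25,"tx":-0.2},{"aperture":0.25,"tx":-0.3},{"aperture":0.25,"tx":-0.4},{"aperture":0.25,"tx":-0.5}]'|grep -E "pos|force:"
python3 nudge.py '[{"aperture":0.25,"tx":-0.1},{"aperture":0.25,"tx":-0.2},{"aperture":0.25,"tx":-0.3},{"aperture":0.25,"tx":-0.4},{"aperture":0.25,"tx":-0.5}]'|grep -E "pos|force:"
python3 -c "from h import *;stat()"
```

```text
position: [378.4, -81.4, 96.4]
force: [0.2, 0.3, -0.1]
gripper_force: 0.0
t 10.0 stop-frame xy [-188.7  -38.4] z 96.4 tool x in stop -3.1423 F stop [0.25 0.27] -0.12 gap 0.246 q7 2.04
position: [402.3, -78.7, 96.7]
force: [-5.1, -1.0, 4.7]
gripper_force: 2.5
position: [428.7, -75.9, 96.7]
force: [-4.3, -0.7, 3.6]
gripper_force: 2.0
t 11.0 stop-frame xy [-138.1  -38.2] z 96.7 tool x in stop -3.1412 F stop [-4.32 -0.29] 3.57 gap 0.251 q7 2.01
```

```bash

python3 nudge.py '[{"aperture":0.25,"tx":-0.1},{"aperture":0.25,"tx":-0.2},{"aperture":0.25,"tx":-0.3},{"aperture":0.25,"tx":-0.4},{"aperture":0.25,"tx":-0.5}]'|grep -E "pos|force:"
python3 nudge.py '[{"aperture":0.25,"tx":-0.1},{"aperture":0.25,"tx":-0.2},{"aperture":0.25,"tx":-0.3},{"aperture":0.25,"tx":-0.4},{"aperture":0.25,"tx":-0.5}]'|grep -E "pos|force:"
python3 nudge.py '[{"aperture":0.25,"tx":-0.06},{"aperture":0.25,"tx":-0.12},{"aperture":0.25,"tx":-0.16},{"aperture":0.25,"tx":-0.18},{"aperture":0.25,"tx":-0.2}]'|grep -E "pos|force:"
python3 -c "from h import *;stat()"
```

```text
position: [453.6, -73.3, 96.7]
force: [-3.9, -0.0, 3.5]
gripper_force: 2.0
position: [478.8, -70.7, 96.7]
force: [-2.7, -0.6, 3.1]
gripper_force: 1.6
position: [488.0, -69.8, 96.7]
force: [-3.1, -0.2, 3.8]
gripper_force: 1.8
t 12.5 stop-frame xy [-78.4 -38.3] z 96.7 tool x in stop -3.1414 F stop [-3.08  0.1 ] 3.81 gap 0.249 q7 1.98
```

```bash

python3 nudge.py '[{"aperture":0.25,"tx":-0.02},{"aperture":0.25,"tx":-0.04},{"aperture":0.25,"tx":-0.05},{"aperture":0.25,"tx":-0.06},{"aperture":0.25,"tx":-0.06}]'|grep -E "pos|force:"
python3 nudge.py '[{"aperture":0.25,"tx":-0.01},{"aperture":0.25,"tx":-0.02},{"aperture":0.25,"tx":-0.03},{"aperture":0.25,"tx":-0.03}]'|grep -E "pos|force:"
python3 nudge.py '[{"aperture":0.25,"tx":-0.01},{"aperture":0.25,"tx":-0.02},{"aperture":0.25,"tx":-0.02}]'|grep -E "pos|force:"
python3 -c "from h import *;stat()"
```

```text
position: [491.4, -69.4, 96.7]
force: [0.1, -0.3, -0.3]
gripper_force: 0.3
position: [492.4, -69.3, 96.7]
force: [-1.2, -0.2, 1.2]
gripper_force: 0.8
position: [494.0, -69.1, 96.7]
force: [-1.3, -0.4, -0.7]
gripper_force: 0.2
t 13.7 stop-frame xy [-72.4 -38.2] z 96.7 tool x in stop -3.1413 F stop [-1.36 -0.31] -0.74 gap 0.25 q7 1.97
```

```bash

python3 nudge.py '[{"aperture":0.25,"tx":-0.01},{"aperture":0.25,"tx":-0.02},{"aperture":0.25,"tx":-0.02}]'|grep -E "pos|force:"
python3 nudge.py '[{"aperture":0.25,"tx":-0.01},{"aperture":0.25,"tx":-0.02},{"aperture":0.25,"tx":-0.02}]'|grep -E "pos|force:"
python3 -c "from h import *;stat()"
```

```text
position: [494.2, -69.1, 96.7]
force: [-3.1, -1.3, 2.6]
gripper_force: 1.4
position: [494.5, -69.1, 96.6]
force: [-6.7, 0.1, 4.8]
gripper_force: 2.8
t 14.3 stop-frame xy [-71.9 -38.3] z 96.6 tool x in stop -3.1417 F stop [-6.63  0.8 ] 4.81 gap 0.249 q7 1.97
```

```bash

python3 nudge.py '[{"aperture":0.25,"tx":-0.01},{"aperture":0.25,"tx":-0.02},{"aperture":0.25,"tx":-0.02}]'|grep -E "pos|force:"
python3 nudge.py '[{"aperture":0.25,"tx":0.1},{"aperture":0.25,"tx":0.3},{"aperture":0.25,"tx":0.6,"tz":-0.2},{"aperture":0.25,"tx":0.6,"tz":-0.8},{"aperture":0.25,"tx":0.6,"tz":-1.4}]'|grep -E "pos|force:"
python3 - <<'E'
from h import *;stat()
from plant import env, eyes
p,d=eyes.grab_frame("scene")
a=p[140:240,280:410,::-1];a=cv2.resize(a,None,fx=5,fy=5,interpolation=cv2.INTER_CUBIC)
p,d=eyes.grab_frame("wrist");cv2.imwrite("pics/w4.png",p[:,:,::-1]);cv2.imwrite("pics/s4.png",a)
E
```

```text
position: [494.6, -69.1, 96.5]
force: [-7.5, -0.9, 7.7]
gripper_force: 3.9
position: [465.8, -72.1, 167.1]
force: [1.2, -0.9, 0.2]
gripper_force: 0.0
t 15.1 stop-frame xy [-100.7  -38.3] z 167.1 tool x in stop -3.1419 F stop [ 1.06 -1.03] 0.18 gap 0.246 q7 1.93
```

View pics/w4.png

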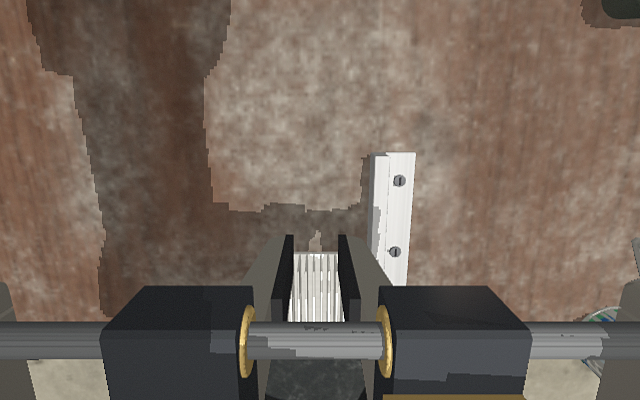

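The wrist view is mostly blocked by the fingers: it shows the sink at (317,285) and the side leg at (395,215). I'll make a light y push to settle the block against the side leg, then inspect from above.

```bash

python3 nudge.py '[{"aperture":0.25,"tx":-0.2,"ty":-0.5,"turn":0.75},{"aperture":0.25,"tx":-0.4,"ty":-1,"turn":1.5},{"aperture":0.25,"tx":-0.8,"ty":-1.44,"turn":2.25},{"aperture":0.25,"tx":-1.2,"ty":-1.44,"turn":3},{"aperture":0.25,"tx":-1.38,"ty":-1.44,"turn":3.75}]'|grep -E "pos|force:"
python3 nudge.py '[{"aperture":0.25,"turn":0.75},{"aperture":0.25,"turn":1.5},{"aperture":0.25,"turn":2.25},{"aperture":0.25,"turn":3},{"aperture":0.25,"turn":3.75}]'|grep -E "pos|force:"
python3 nudge.py '[{"aperture":0.25,"tz":0.5,"turn":0.35},{"aperture":0.25,"tz":1,"turn":0.35},{"aperture":0.25,"tz":1.3,"turn":0.35},{"aperture":0.25,"tz":1.4,"turn":0.35},{"aperture":0.25,"tz":1.4,"turn":0.35}]'|grep -E "pos|force:"
python3 -c "from h import *;stat()"
```

```text
position: [544.2, -137.0, 166.0]
force: [0.3, -0.2, -0.8]
gripper_force: 0.0
position: [542.6, -136.3, 165.9]
force: [0.0, -0.3, -1.4]
gripper_force: 0.0
position: [542.5, -136.6, 96.1]
force: [0.2, 0.7, -0.1]
gripper_force: 0.0
t 16.7 stop-frame xy [ -31.2 -110.4] z 96.1 tool x in stop 1.5714 F stop [0.29 0.67] -0.07 gap 0.249 q7 0.83
```

```bash

python3 nudge.py '[{"aperture":0.25,"tx":0.1,"ty":-0.08},{"aperture":0.25,"tx":0.2,"ty":-0.08},{"aperture":0.25,"tx":0.3,"ty":-0.08},{"aperture":0.25,"tx":0.4,"ty":-0.08},{"aperture":0.25,"tx":0.48,"ty":-0.08}]'|grep -E "pos|force:"
python3 nudge.py '[{"aperture":0.25,"tx":0.02},{"aperture":0.25,"tx":0.04},{"aperture":0.25,"tx":0.06},{"aperture":0.25,"tx":0.08},{"aperture":0.25,"tx":0.08}]'|grep -E "pos|force:"
python3 -c "from h import *;stat()"
python3 nudge.py '[{"aperture":0.25,"tx":0.01},{"aperture":0.25,"tx":0.02},{"aperture":0.25,"tx":0.02}]'|grep -E "pos|force:"
python3 -c "from h import *;stat()"
```

```text
position: [536.5, -112.1, 97.0]
force: [0.6, 0.0, -0.7]
gripper_force: 0.0
position: [535.8, -109.0, 96.6]
force: [0.1, -0.1, -0.2]
gripper_force: 0.0
t 17.7 stop-frame xy [-35.  -82.2] z 96.6 tool x in stop 1.5716 F stop [ 0.06 -0.15] -0.18 gap 0.25 q7 0.79
position: [535.8, -107.9, 96.7]
force: [0.3, 0.0, -0.5]
gripper_force: 0.0
t 18.0 stop-frame xy [-34.9 -81.2] z 96.7 tool x in stop 1.5717 F stop [0.31 0.01] -0.49 gap 0.251 q7 0.79
```

```bash

python3 nudge.py '[{"aperture":0.25,"tx":0.01},{"aperture":0.25,"tx":0.02},{"aperture":0.25,"tx":0.02}]'|grep -E "pos|force:"
python3 nudge.py '[{"aperture":0.25,"tx":0.01},{"aperture":0.25,"tx":0.02},{"aperture":0.25,"tx":0.02}]'|grep -E "pos|force:"
python3 nudge.py '[{"aperture":0.25,"tx":0.01},{"aperture":0.25,"tx":0.02},{"aperture":0.25,"tx":0.02}]'|grep -E "pos|force:"
python3 -c "from h import *;stat()"
```

```text
position: [535.7, -107.1, 96.7]
force: [0.3, -0.0, 0.1]
gripper_force: 0.3
position: [535.7, -106.6, 96.8]
force: [0.2, -2.7, -1.7]
gripper_force: 1.5
position: [535.6, -106.5, 96.9]
force: [0.1, -6.6, -0.5]
gripper_force: 2.9
t 18.9 stop-frame xy [-34.9 -79.8] z 96.9 tool x in stop 1.5707 F stop [-0.64 -6.52] -0.48 gap 0.25 q7 0.78
```

The reading is the same as the first side-leg contact (-79.8), so the block is snug in y. Now I'll withdraw, lift, clear the camera view and check.

```bash

python3 nudge.py '[{"aperture":0.25,"tx":-0.1},{"aperture":0.25,"tx":-0.4},{"aperture":0.25,"tx":-0.8,"tz":-0.4},{"aperture":0.25,"tx":-0.8,"tz":-1.3},{"aperture":0.25,"tx":-0.8,"tz":-2.2}]'|grep -E "pos|force:"
python3 nudge.py '[{"aperture":0.25,"ty":-0.5,"tz":-0.9},{"aperture":0.25,"ty":-1,"tz":-1.8},{"aperture":0.25,"tx":0.6,"ty":-1.6,"tz":-1.9},{"aperture":0.25,"tx":1.5,"ty":-1.9,"tz":-1.9},{"aperture":0.25,"tx":2.4,"ty":-1.9,"tz":-1.9}]'|grep -E "pos|force:"
python3 nudge.py '[{"aperture":0.25,"tx":1},{"aperture":0.25,"tx":2},{"aperture":0.25,"tx":3},{"aperture":0.25,"tx":4},{"aperture":0.25,"tx":5}]'|grep -E "pos|force:"
python3 nudge.py '[{"aperture":0.25,"tx":1,"ty":-0.2},{"aperture":0.25,"tx":2,"ty":-0.4},{"aperture":0.25,"tx":3,"ty":-0.6},{"aperture":0.25,"tx":4,"ty":-1},{"aperture":0.25,"tx":4,"ty":-1}]'|grep -E "pos|force:"
python3 - <<'E'
from h import *;stat()
from plant import env, eyes
p,d=eyes.grab_frame("top");cv2.imwrite("pics/top5.png",p[:,:,::-1])
a=cv2.resize(p[125:210,270:350,::-1],None,fx=7,fy=7,interpolation=cv2.INTER_CUBIC)
cv2.imwrite("pics/t5.png",a)
o=cv2.imread("pics/top0.png").astype(int)
for n,(u,v,r) in dict(fan=(444,164,24),small=(447,211,16),tape=(194,245,16)).items():
    print(n,np.abs(p[v-r:v+r,u-r:u+r,::-1].astype(int)-o[v-r:v+r,u-r:u+r]).mean().round(2))
W=world("top",eyes.calibration("top"),d)[130:200,290:340].reshape(-1,3);w=W[(W[:,2]>27)&(W[:,2]<50)]
print(len(w),cv2.minAreaRect(w[:,:2].astype(np.float32)),"stop",S@(cv2.minAreaRect(w[:,:2].astype(np.float32))[0]-C))
E
```

```text
position: [538.9, -146.1, 207.4]
force: [0.6, 0.7, -0.4]
gripper_force: 0.0
position: [430.4, -35.6, 302.2]
force: [0.1, 1.4, 0.0]
gripper_force: 0.0
position: [405.7, 214.7, 302.2]
force: [0.9, -0.6, 0.4]
gripper_force: 0.0
position: [331.6, 411.9, 301.3]
force: [0.0, -0.5, -0.7]
gripper_force: 0.0
t 20.9 stop-frame xy [-183.5  457.2] z 301.3 tool x in stop 1.5807 F stop [-0.03 -0.54] -0.75 gap 0.249 q7 -0.68
fan 0.78
small 0.66
tape 22.2
279 ((510.445556640625, -59.35243225097656), (121.1530532836914, 75.76375579833984), 6.220402717590332) stop [-55.02810242 -30.25170198]
```

View pics/t5.png

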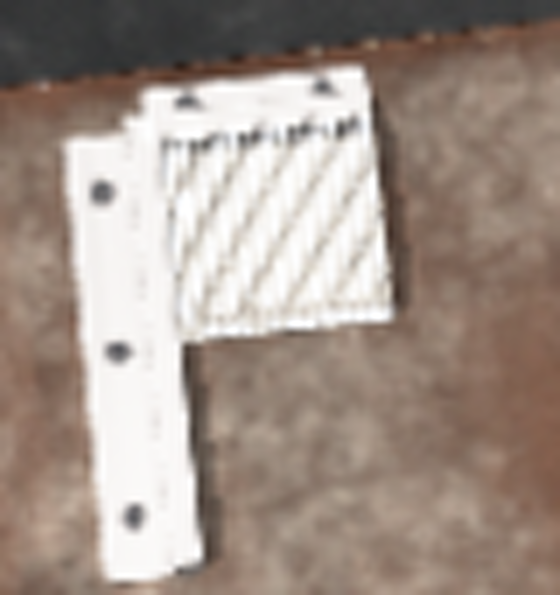

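The block sits in the corner with both edges parallel to the legs: its near edge runs (185,338)–(392,318) and its left edge lies on the side leg at (165–185, 140–335). The fan and small sink haven't changed. The tape patch did differ, probably because the arm or its shadow is in the way. I'll check the tape and the corner numbers.

```bash
python3 - <<'E'
from plant import env, eyes
from h import *
c=eyes.calibration("top")
g=lambda x,y,z:(S@(pix(c,270+(x+.5)/7-.5,125+(y+.5)/7-.5,z)-C)).round(1)
print("near base corners z0",g(187,339,0),g(393,320,0),"far leg inner top edge z22, side z22:",g(150,140,22),g(188,400,22))
a=cv2.imread("pics/top0.png")[205:285,154:234];b=cv2.imread("pics/top5.png")[205:285,154:234]
cv2.imwrite("pics/tape.png",cv2.resize(np.hstack([a,b]),None,fx=4,fy=4))
E
```

```text
near base corners z0 [-60.9  -1.7] [-62.  -69.7] far leg inner top edge z22, side z22: [1.3 3. ] [-86.6  -0.8]
```

View pics/tape.png

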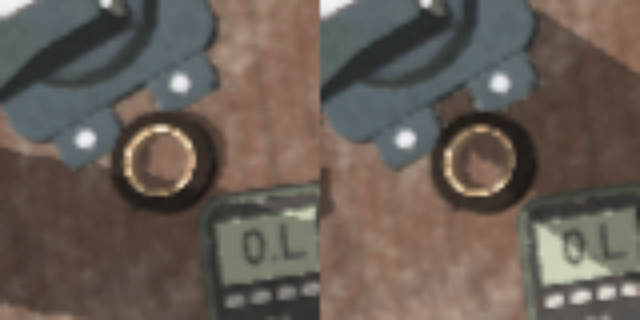

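The tape is in the same place before and after, at (165,160) in both halves; only the shadow moved. The block's corner numbers match a seated fit: the near face is at -61 to -62 where contact put the far leg face at about +2. Handing in.

```bash
python3 -c "from plant import env, eyes;print(env.sign_off())"
```

```text
the job is handed in; nothing more can be done
None
```

I pushed the larger heat sink snug and square into the corner of the stop and drew the hand away; the small heat sink, fan and tape stayed put, and I handed the job in at about 21 s (no verdict came back).

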